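Take the filter cartridge out of its quick coupler and lay it in the rack

ROBOT

A 6-joint arm with a two-finger parallel gripper is mounted at the origin on the work surface. World frame = base frame: x ahead of the robot, y to its left, z up, the work surface at z = 0. Lengths are in m, angles in rad, forces in N, time in s.
With the tool pointing down it reaches from about 0.375 to 0.9 m from the base axis. Payload 3.1 kg.
Tool frame: the origin (TCP) lies on the centre line of the jaws, within the pads' length; the fingertips stand 14 mm ahead of it and the grasp point (between the pads) lies 5 mm behind it; y points along the fingers, z is the direction in which the jaws open and shut, and the axes are right-handed (so a half turn about y gives the same grasp; the last joint's range is limited). The gripper opens to 87 mm and grips with 3 to 60 N. Pads are 19 mm wide; open, the fingers measure 117 mm over their backs; the gripper's body (75 mm by 190 mm) begins 51 mm behind the grasp point.
Start: joints at [1.087, 0.527, 1.433, -0, 1.181, -0.178], TCP at [0.188, 0.596, 0.237] pointing down, gripper open.
Joint ranges: [-3.08, 3.08], [-0.75, 2.2], [0.22, 2.44], [-1.43, 4.57], [0, 2.65], [-2.85, 2.85]. Speed limits (rad/s): [2.79, 2.79, 3.14, 3.14, 3.14, 3.14].

INTERFACE

Orientations are given as a unit quaternion [x, y, z, w].
In Python, from rig import robot, vision gives the robot as it stands.
- The arm moves only by the shell command python3 -m crank 'ROWS' [FORCE]. ROWS is JSON, a list of rows, each a list of 7 numbers: the shift along the tool's x, y, z as a fraction of full scale, then the turn, a rotation vector about the tool's x, y, z as a fraction of full scale, then the gripper command: -1 is shut, 1 is fully open, values between are in proportion. In form: [[x, y, z, wx, wy, wz, grip], ...]. A call has 1 to 10 rows; each row is the pose to reach, as a shift and turn from the pose commanded when the call began, along the tool's axes at that moment, turning the shorter way round; what a row does not reach only later rows make up. Full scale, the value 1, is 50 cm for a shift and pi rad for a turn. A row lasts 1/8 s, in which the tool goes at most 62.5 mm and 10.7 degrees, less where a joint would pass 70% of its speed; a pose out of reach is approached as far as the arm can. A call with a number of a shift or a turn outside -1 to 1 is refused whole. A call with a gripper value outside its range is refused whole. The fingers move at their own pace and stop on an object; FORCE is the grip in N (left out, the last holds). Time passes only in rows, so rows that repeat a pose let the fingers close. It gives the time, the measured TCP pose, the force and the opening at its end, in the units of the state.
- robot.get_obs(): the state, without advancing time (a new reading comes with each control period).
- vision.camera(name): name is "side" or "top" or "wrist"; returns the picture (480x640x3 uint8, blue, green, red); there is no depth.
- vision.camera_info(name): a dict with "vfov" (degrees; the focal length in pixels is half the picture's height over the tangent of half this angle, whatever the lens; pixels are square), "cx", "cy" (the principal point, pixels), "k1" (the pictures are not rectified: a ray, as slopes to the right and down, at radius r is drawn at 1 + k1 r^2 times it, then the intrinsics apply), "world_from_camera" (4x4, takes a point from camera to world coordinates); the wrist camera has in their place "tool_from_camera" (4x4, takes a point from camera to tool coordinates, whose origin is the TCP and whose axes are the tool frame's). Camera axes: x right, y up, looking along -z (the intrinsics and any distortion apply to the point x, -y, -z); pixel columns grow to the right and rows downward; lengths in m; the calibration is good to about 2 mm. A picture is of the moment at which its call begins: read the wrist's pose just before it. camera_info takes no time and is no camera call.
- robot.hand_in(): hands the job in, once; it reports no verdict.
The state is a dict: "time": time; "q": joint angles; "joint_velocities": joint speeds; "joint_torque": joint torques, N m; "position": TCP position; "tool_rot": TCP orientation; "ft_force": force on the tool from outside, world axes, zero at the start; "moment": the same for the moment, N m; "grip_width": finger opening in m.
Only numpy, scipy, OpenCV 4.12 (cv2) and the standard library are available. Lean on these libraries where they do the work, as an engineer would, in place of code of your own. Each camera call takes 0.05 s, during which the arm holds its last target.

TASK

Pull back the spring-loaded collar of the water unit's quick coupler so that the filter cartridge pops loose, then draw the cartridge straight out of its socket. Lay it level in the one free place of the three-place cradle rack (the one with the small steel dish beneath it), its barrel centred on both cradles, either way round. Let go of the collar and the cartridge at the end, never drop the cartridge, and leave the two other cartridges, the wash bottle and the jar where they are.

Things in the scene. Friction and masses are not known exactly. Their poses are not given: they have to be found in the camera images.
- socket (a point): Mouth of the socket, on the axis of a level steel barrel of 31 mm diameter, 90 mm above the bench, on a fixed white water unit (box 170 wide, 140 high, face 84 mm behind the mouth; foot plate 130 wide, 14 high). x points along the barrel INTO the unit; the cartridge comes out along -x. V cradles 36 mm wide, 24 and 94 mm before the mouth, reach to 9 mm below the axis and carry the cartridge.
- collar_grip (a point): Centre of the steel collar, a ribbed sleeve 44 mm in diameter and 34 mm long around the socket's barrel, axis along the socket's x (axes as the socket's). Can be gripped across its diameter from above. It slides along the socket's +x: towards the unit, away from the cartridge.
- collar (a joint): Collar travel towards the unit, m: 0 forward (locked), stop at 0.014. Its spring pushes it forward with 4 N at 0, 9 N at the stop. Past 0.010 the lock lets go: hold it at the stop for 1 s and a spring pushes the cartridge 20 mm out; there it stays on its cradles, unlocked, also when the collar has sprung forward. A locked cartridge cannot be drawn out.
- cart_mid (a point): Filter cartridge, 0.1 to 0.2 kg: white barrel 34 mm in diameter, 90 long; grey cap 8 mm long at the -x end; steel nipple 33.5 long, 20 in diameter with a 12 mm neck, at +x. The point is the barrel's middle, on its axis; x runs towards the nipple. Locked: 47 mm before the socket's mouth, nipple 31.5 mm deep. Popped loose: 67 mm, nipple 11.5 mm deep, 1 mm clearance all round.
- rack: Fixed aluminium rack: base plate 120 x 270 x 10 mm, origin at the centre of its underside. Three places 85 mm apart along y (-85, 0, 85). Each has two V cradles at x = -28 and +28 mm (8 mm thick, 36 wide, 90 degree V, tops 61 mm above the bench). A cartridge lies in them along the rack's x; this one's axis is then 70 mm above the bench.
- dish: Small fixed steel dish, 40 x 50 x 7 mm, on the rack's base between the two cradles of the free place. Origin at the centre of its underside, 10 mm above the bench, exactly below the centre of the free place.
- fat_cart_mid (a point): Another cartridge, in a place of the rack: barrel 42 mm in diameter, 80 mm long, no steel nipple. Point at the middle of its barrel. Leave it.
- thin_cart_mid (a point): Another cartridge, in a place of the rack: barrel 28 mm in diameter, 100 mm long, no steel nipple. Point at the middle of its barrel. Leave it.
- wash_bottle: White plastic bottle 64 mm in diameter, 150 mm high, standing on the bench; origin at the centre of its underside. Leave it.
- jar: Glass jar 56 mm in diameter, 60 mm high, standing on the bench; origin at the centre of its underside. Leave it.
Mind the look-alikes: they are no part of the job. What is shaped like the part that bears cart_mid but blue or green is not meant.

How it is judged:
By the outcome, as a careful person would: the job done as asked, in the order asked, and still so for the second after the job is handed in, with the robot touching nothing.
It also fails if it takes over 53 s, if anything falls off the work surface, if the arm or the gripper's body presses on something with over 40 N, if the wrist force passes 120 N, or if a joint passes its speed limit or range.

## Working session

There is one attempt and no reset: what is moved stays moved. The work goes in short steps, Python scripts to look and compute and a shell command to move; the robot and the scene stay as the last step left them, time stands still between calls to the robot, and variables do not carry over. Pictures are saved under pics/ and viewed, and the job is handed in when it is done.

```bash
ls; mkdir -p pics; cat > h.py <<'E'
import numpy as np, cv2
from scipy.spatial.transform import Rotation as R
from rig import robot, vision
def snap(n,name):
    im=vision.camera(n); cv2.imwrite('pics/%s.png'%name,im); return im
E
python3 - <<'E'
from h import *
o=robot.get_obs(); print({k:np.round(v,4).tolist() for k,v in o.items()})
for n in ('side','top','wrist'):
    snap(n,n+'0'); print(n,vision.camera_info(n))
E
```

```text
pics
{'time': 0.0, 'q': [1.0865, 0.5285, 1.4339, -0.0, 1.1814, -0.1785], 'joint_velocities': [-0.0007, 0.0004, -0.0007, 0.001, 0.0003, -0.001], 'joint_torque': [-0.0028, -44.0046, -17.6594, 0.0631, 0.0584, -0.0002], 'position': [0.1878, 0.5954, 0.2356], 'tool_rot': [0.6996, -0.108, 0.1075, -0.6981], 'ft_force': [0.0149, 0.0051, 0.1675], 'moment': [-0.0319, 0.0402, -0.0644], 'grip_width': 0.087}
side {'vfov': 56.92216103105998, 'cx': 314.86439429377657, 'cy': 242.47939520612368, 'k1': -0.061946405819276316, 'world_from_camera': array([[ 0.86953891,  0.32742859, -0.36971963,  0.16886683],
       [-0.49380135,  0.58839072, -0.64027853, -0.52333574],
       [ 0.00789411,  0.73931514,  0.6733133 ,  0.81395333],
       [ 0.        ,  0.        ,  0.        ,  1.        ]])}
top {'vfov': 55.89908830678409, 'cx': 318.3158515621623, 'cy': 245.47090293813474, 'k1': -0.019477345916622053, 'world_from_camera': array([[ 0.02319051,  0.98850325, -0.14941058,  0.40535261],
       [-0.99962769,  0.0250768 ,  0.01075308,  0.16995665],
       [ 0.01437619,  0.14910559,  0.98871677,  1.27892417],
       [ 0.        ,  0.        ,  0.        ,  1.        ]])}
wrist {'vfov': 69.640917841822, 'cx': 317.39273856155137, 'cy': 239.64456848291013, 'k1': -0.019845137693005572, 'tool_from_camera': array([[-6.04398958e-04, -9.70009523e-01, -2.43066162e-01,
        -6.54439366e-02],
       [ 3.70551092e-04,  2.43065973e-01, -9.70009688e-01,
        -1.49539745e-01],
       [ 9.99999749e-01, -6.76341277e-04,  2.12529268e-04,
        -6.46326713e-04],
       [ 0.00000000e+00,  0.00000000e+00,  0.00000000e+00,
         1.00000000e+00]])}
```

View pics/side0.png

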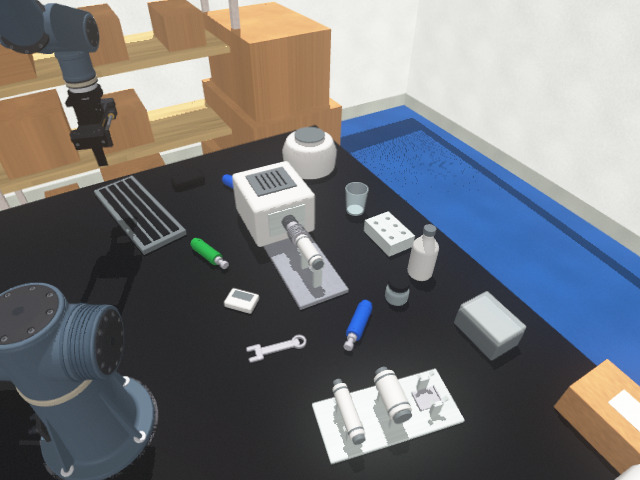

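View pics/top0.png

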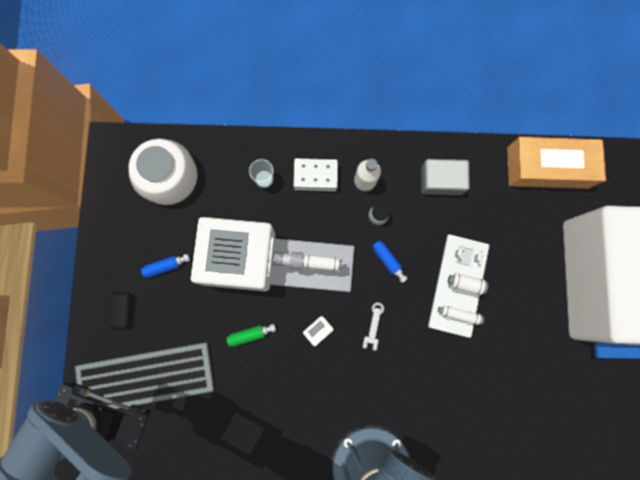

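View pics/wrist0.png

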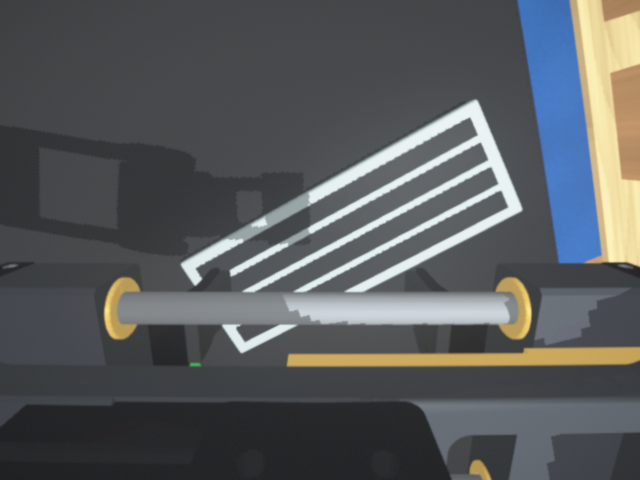

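Candidates: the cartridge in the unit, white at top (322,263) and side (310,255); blue ones at top (389,261) and (165,266); a green one at top (250,335); rack cartridges fat (467,284) and thin (461,316). The description (white, in the socket) picks (322,263). I'll check it in a close crop.

```bash
python3 - <<'E'
import cv2,numpy as np
t=cv2.imread('pics/top0.png'); s=cv2.imread('pics/side0.png')
cv2.imwrite('pics/c1.png',cv2.resize(t[225:305,260:360],None,fx=8,fy=7.5,interpolation=cv2.INTER_CUBIC)[:600,:800])
cv2.imwrite('pics/c2.png',cv2.resize(t[230:340,420:500],None,fx=5,fy=5,interpolation=cv2.INTER_CUBIC))
cv2.imwrite('pics/c3.png',cv2.resize(s[195:315,250:360],None,fx=5,fy=5,interpolation=cv2.INTER_CUBIC))
cv2.imwrite('pics/c4.png',cv2.resize(s[355:465,305:475],None,fx=4.7,fy=4.7,interpolation=cv2.INTER_CUBIC))
E
```

```text
(no output)
```

View pics/c1.png

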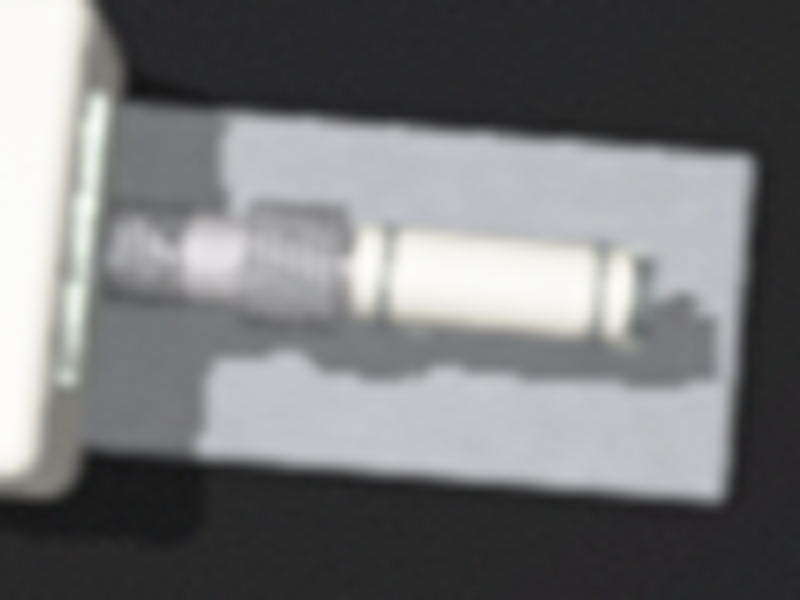

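View pics/c2.png

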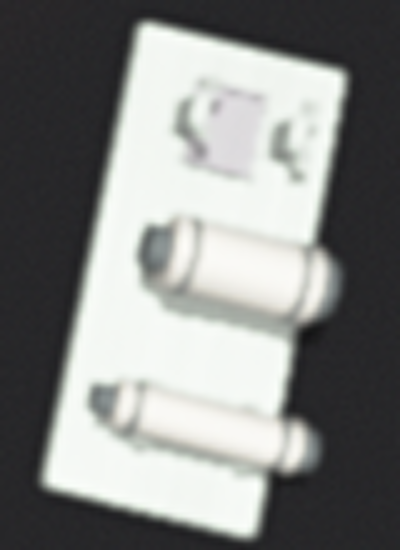

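View pics/c3.png

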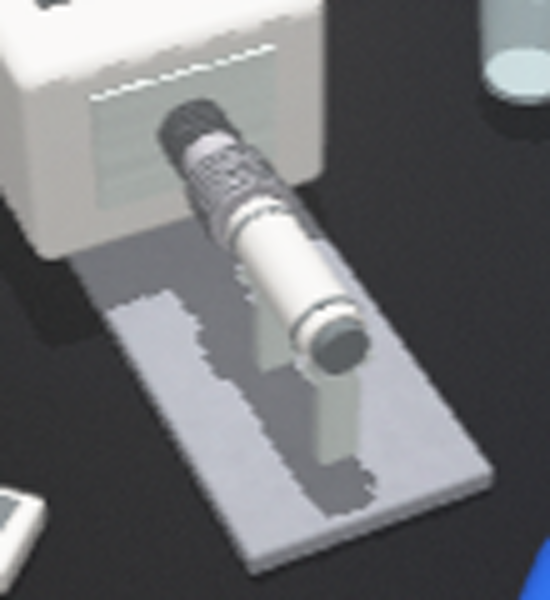

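View pics/c4.png

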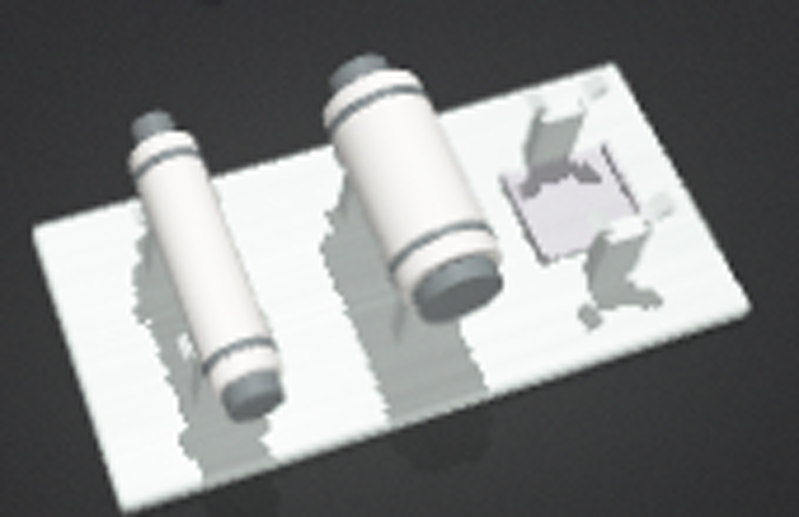

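```bash
cat >> h.py <<'E'
def KD(n):
    c=vision.camera_info(n); f=240/np.tan(np.radians(c['vfov'])/2)
    return np.array([[f,0,c['cx']],[0,f,c['cy']],[0,0,1]]),np.array([c['k1'],0,0,0,0.])
def W(n,o=None):
    c=vision.camera_info(n)
    if n!='wrist': return c['world_from_camera']
    T=np.eye(4); T[:3,:3]=R.from_quat(o['tool_rot']).as_matrix(); T[:3,3]=o['position']
    return T@c['tool_from_camera']
def ray(n,px,o=None):
    K,D=KD(n); u=cv2.undistortPoints(np.array([[px]],float),K,D)[0,0]
    T=W(n,o); d=T[:3,:3]@np.array([u[0],-u[1],-1]); return T[:3,3],d
def atz(n,px,z,o=None):
    p,d=ray(n,px,o); return p+d*(z-p[2])/d[2]
def proj(n,P,o=None):
    K,D=KD(n); T=W(n,o); p=(np.atleast_2d(P)-T[:3,3])@T[:3,:3]*[1,-1,-1]
    return cv2.projectPoints(p,np.zeros(3),np.zeros(3),K,D)[0][:,0]
E
python3 - <<'E'
from h import *
c1=lambda X,Y:((X+.5)/8-.5+260,(Y+.5)/7.5-.5+225)
c2=lambda X,Y:((X+.5)/5-.5+420,(Y+.5)/5-.5+230)
c3=lambda X,Y:((X+.5)/5-.5+250,(Y+.5)/5-.5+195)
c4=lambda X,Y:((X+.5)/4.7-.5+305,(Y+.5)/4.7-.5+355)
pr=lambda n,px,z:print(n,np.round(px,1),np.round(atz(n,px,z),4))
print('foot')
for p in [(752,152),(725,500)]: pr('top',c1(*p),.014)
for p in [(492,472),(248,562)]: pr('side',c3(*p),.014)
print('cart')
for p in [(355,272),(640,292),(248,262),(350,268),(655,293)]: pr('top',c1(*p),.09)
print('rack')
for p in [(140,22),(347,70),(258,540),(42,487)]: pr('top',c2(*p),.01)
for p in [(615,63),(750,308),(122,507),(33,228)]: pr('side',c4(*p),.01)
print('dish')
for p in [(200,80),(265,97),(250,178),(185,155)]: pr('top',c2(*p),.017)
print('cap end ctr'); pr('side',c3(338,345),.09)
E
```

```text
foot
top [353.6 244.8] [0.6009 0.0564 0.014 ]
top [350.2 291.2] [0.4697 0.0643 0.014 ]
side [348. 289.] [0.5957 0.0537 0.014 ]
side [299.2 307. ] [0.4669 0.0621 0.014 ]
cart
top [303.9 260.8] [0.543  0.1941 0.09  ]
top [339.6 263.5] [0.5382 0.0997 0.09  ]
top [290.6 259.5] [0.5457 0.2295 0.09  ]
top [303.3 260.3] [0.5444 0.1958 0.09  ]
top [341.4 263.6] [0.538  0.0948 0.09  ]
rack
top [447.6 234. ] [ 0.6397 -0.2134  0.01  ]
top [489.  243.6] [ 0.6149 -0.3322  0.01  ]
top [471.2 337.6] [ 0.3495 -0.2739  0.01  ]
top [428. 327.] [ 0.376  -0.1536  0.01  ]
side [435.5 368. ] [ 0.638  -0.2174  0.01  ]
side [464.2 420.1] [ 0.6107 -0.3329  0.01  ]
side [330.6 462.5] [ 0.35   -0.2733  0.01  ]
side [311.6 403.1] [ 0.3763 -0.1582  0.01  ]
dish
top [459.6 245.6] [ 0.6059 -0.2449  0.017 ]
top [472.6 249. ] [ 0.597  -0.2819  0.017 ]
top [469.6 265.2] [ 0.5506 -0.2721  0.017 ]
top [456.6 260.6] [ 0.5627 -0.2354  0.017 ]
cap end ctr
side [317.2 263.6] [0.5354 0.0995 0.09  ]
```

```bash
cat >> h.py <<'E'
def plan(P,xd,Y=(0,0,-1)):
    """rows numbers to get TCP to P with tool y down, tool x along xd"""
    o=robot.get_obs(); M=R.from_quat(o['tool_rot'])
    Y=np.array(Y,float); x=np.array([xd[0],xd[1],0.]); x/=np.linalg.norm(x)
    G=R.from_matrix(np.c_[x,Y,np.cross(x,Y)])
    s=M.inv().apply(np.array(P)-o['position'])/.5; w=(M.inv()*G).as_rotvec()/np.pi
    print('plan',np.round(s,4),np.round(w,4),'mm',np.round(s*500,1),'deg',np.round(w*180,1))
E
python3 - <<'E'
from h import *
o=robot.get_obs(); print(o['time'],R.from_quat(o['tool_rot']).as_matrix().round(3))
plan((.542,.21,.24),(.058,.998)); plan((.542,.21,.24),(-.058,-.998))
E
```

```text
0.15 [[ 0.954 -0.001  0.301]
 [-0.301 -0.001  0.954]
 [-0.    -1.    -0.002]]
plan [ 0.9075 -0.0078 -0.5221] [ 3.000e-04 -5.789e-01 -5.000e-04] mm [ 453.7   -3.9 -261. ] deg [ 1.000e-01 -1.042e+02 -1.000e-01]
plan [ 0.9075 -0.0078 -0.5221] [5.000e-04 4.211e-01 3.000e-04] mm [ 453.7   -3.9 -261. ] deg [ 0.1 75.8  0. ]
```

```bash
python3 - <<'E'
from h import *
plan((.542,.08,.25),(-.058,-.998))
E
```

```text
plan [ 0.9858 -0.0274 -0.77  ] [5.000e-04 4.211e-01 3.000e-04] mm [ 492.9  -13.7 -385. ] deg [ 0.1 75.8  0. ]
```

```bash
python3 -m crank '[[0.986,-0.027,-0.77,0,0.421,0,1],[0.986,-0.027,-0.77,0,0.421,0,1],[0.986,-0.027,-0.77,0,0.421,0,1],[0.986,-0.027,-0.77,0,0.421,0,1],[0.986,-0.027,-0.77,0,0.421,0,1],[0.986,-0.027,-0.77,0,0.421,0,1],[0.986,-0.027,-0.77,0,0.421,0,1],[0.986,-0.027,-0.77,0,0.421,0,1],[0.986,-0.027,-0.77,0,0.421,0,1],[0.986,-0.027,-0.77,0,0.421,0,1]]'
python3 - <<'E'
from h import *
plan((.542,.08,.25),(-.058,-.998))
E
```

```text
time: 1.4
position: [0.5428, 0.0791, 0.25]
tool_rot: [-0.485, 0.514, -0.514, 0.485]
ft_force: [1.7, 0.4, -0.1]
grip_width: 0.0866
plan [-0.0017 -0.     -0.0017] [ 0.     -0.     -0.0001] mm [-0.8 -0.  -0.8] deg [ 0. -0. -0.]
```

```bash
python3 - <<'E'
from h import *
import json
o=robot.get_obs(); snap('wrist','w1'); json.dump({k:np.array(o[k]).tolist() for k in('position','tool_rot')},open('o1.json','w'))
E
```

```text
(no output)
```

View pics/w1.png

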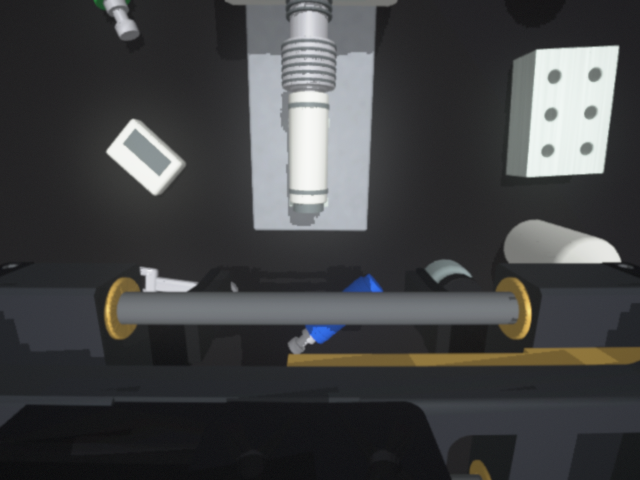

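```bash
python3 - <<'E'
import cv2
t=cv2.imread('pics/w1.png')
cv2.imwrite('pics/w1c.png',cv2.resize(t[0:120,240:390],None,fx=5,fy=5,interpolation=cv2.INTER_CUBIC))
cv2.imwrite('pics/w1d.png',cv2.resize(t[120:240,240:390],None,fx=5,fy=5,interpolation=cv2.INTER_CUBIC))
E
```

```text
(no output)
```

View pics/w1c.png

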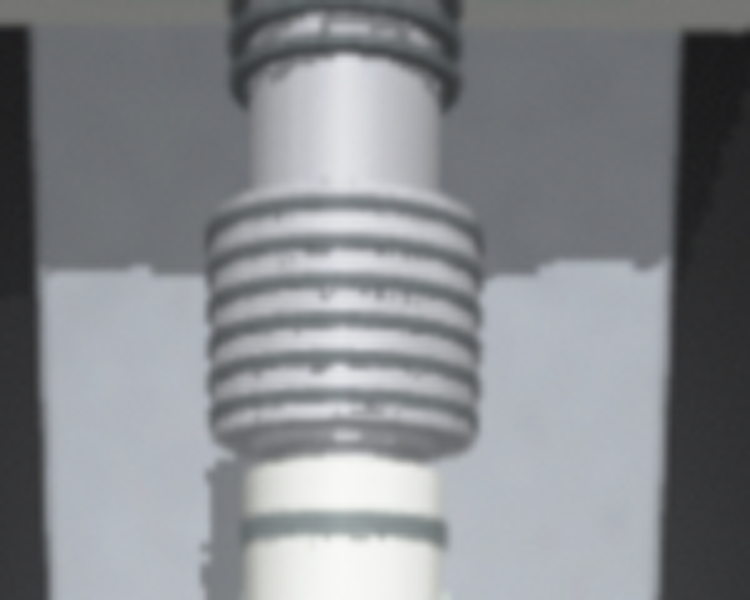

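View pics/w1d.png

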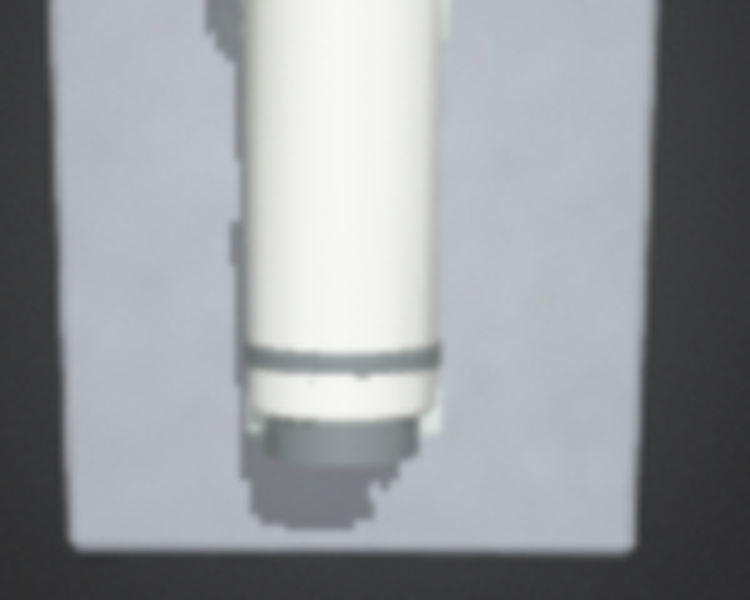

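```bash
python3 - <<'E'
from h import *
import json
o=json.load(open('o1.json'))
f=lambda X,Y:((X+.5)/5-.5+240,(Y+.5)/5-.5)
for n,p,z in [('collar c',(344,331),.09),('collar back',(344,222),.09),('collar front',(344,440),.09),('barrel L at ring',(343,530),.09),('barrel end',(343,1010),.09),('barrel front top',(343,470),.107),('barrel end top',(343,1020),.107),('plateR',(635,1148),.014),('plateL',(70,1148),.014)]:
    print(n,atz('wrist',f(*p),z,o).round(4))
E
```

```text
collar c [0.5436 0.2147 0.09  ]
collar back [0.5446 0.2311 0.09  ]
collar front [0.5425 0.1979 0.09  ]
barrel L at ring [0.5414 0.1838 0.09  ]
barrel end [0.5363 0.1024 0.09  ]
barrel front top [0.5423 0.1906 0.107 ]
barrel end top [0.5367 0.103  0.107 ]
plateR [0.5983 0.0568 0.014 ]
plateL [0.4692 0.0642 0.014 ]
```

```bash
python3 - <<'E'
from h import *
plan((.5436,.2147,.25),(-.061,-.998))
plan((.5436,.2147,.085),(-.061,-.998))
E
```

```text
plan [-0.2838 -0.0008 -0.0286] [-0.0026 -0.0004  0.0017] mm [-141.9   -0.4  -14.3] deg [-0.5 -0.1  0.3]
plan [-0.2856  0.3292 -0.0313] [-0.0026 -0.0004  0.0017] mm [-142.8  164.6  -15.6] deg [-0.5 -0.1  0.3]
```

```bash
python3 - <<'E'
from h import *
o=robot.get_obs();print(o['time'],o['position'],o['q'],o['joint_velocities'])
E
cat o1.json
```

```text
1.45 [0.54902319 0.07218182 0.25049539] [-0.06823085  0.41206094  1.60190146 -0.00592857  1.11941498 -0.00344113] [ 0.06564088 -0.02156742  0.02585397  0.04440408 -0.02762024  0.14298839]
{"position": [0.5427908827445893, 0.07910265017913469, 0.24998034168452687], "tool_rot": [-0.485231501115549, 0.5143948516852045, -0.5142068649765156, 0.48532424923542705]}
```

```bash
python3 -m crank '[[0,0,0,0,0,0,1],[0,0,0,0,0,0,1],[0,0,0,0,0,0,1]]'
python3 - <<'E'
from h import *
import json
o=robot.get_obs();print(o['position'],o['joint_velocities'].round(3) if hasattr(o['joint_velocities'],'round') else o['joint_velocities'])
snap('wrist','w2'); json.dump({k:np.array(o[k]).tolist() for k in('position','tool_rot')},open('o1.json','w'))
t=cv2.imread('pics/w2.png')
cv2.imwrite('pics/w2c.png',cv2.resize(t[0:240,240:390],None,fx=4,fy=4,interpolation=cv2.INTER_CUBIC)[:600])
E
```

```text
time: 1.82
position: [0.5408, 0.0824, 0.2499]
tool_rot: [-0.486, 0.514, -0.513, 0.486]
ft_force: [0.1, 1.2, 0.8]
grip_width: 0.0869
[0.54084188 0.08236805 0.24991667] [ 0.002 -0.    -0.005 -0.003 -0.003 -0.002]
```

View pics/w2c.png

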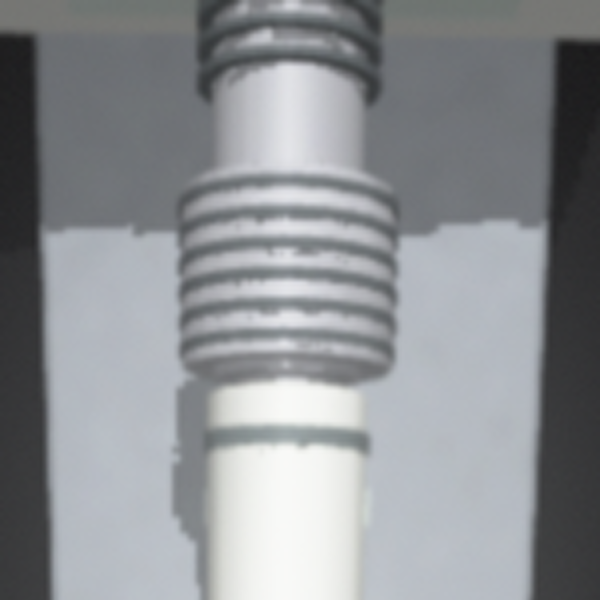

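View pics/w2.png

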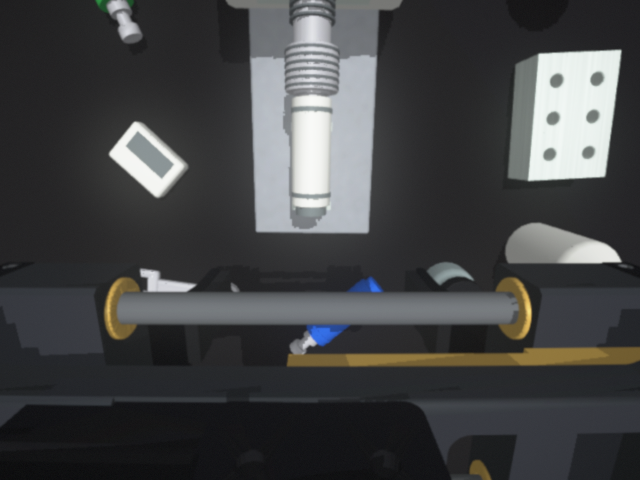

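```bash
python3 - <<'E'
from h import *
import json
o=json.load(open('o1.json'))
f=lambda X,Y:((X+.5)/4-.5+240,(Y+.5)/4-.5)
for n,p,z in [('collar c',(288.5,281),.09),('collar back',(289,195),.09),('collar front',(288,367),.09),('barrel',(286,500),.09)]:
    print(n,atz('wrist',f(*p),z,o).round(4))
print(atz('wrist',(311,204.5),.09,o),atz('wrist',(312,150),.09,o))
plan((.5436,.2147,.25),(-.061,-.998))
plan((.5436,.2147,.085),(-.061,-.998))
E
```

```text
collar c [0.5437 0.2147 0.09  ]
collar back [0.5447 0.2309 0.09  ]
collar front [0.5426 0.1981 0.09  ]
barrel [0.5406 0.1715 0.09  ]
[0.53643909 0.10292782 0.09      ] [0.54012737 0.1504537  0.09      ]
plan [-2.646e-01  1.000e-04 -9.600e-03] [ 0.0002  0.0018 -0.    ] mm [-1.323e+02  1.000e-01 -4.800e+00] deg [ 0.   0.3 -0. ]
plan [-0.2646  0.3301 -0.0094] [ 0.0002  0.0018 -0.    ] mm [-132.3  165.1   -4.7] deg [ 0.   0.3 -0. ]
```

```bash
python3 -m crank '[[-0.06,0,-0.003,0,0.002,0,1],[-0.15,0,-0.006,0,0.002,0,1],[-0.23,0,-0.009,0,0.002,0,1],[-0.2646,0.03,-0.0095,0,0.002,0,1],[-0.2646,0.1,-0.0095,0,0.002,0,1],[-0.2646,0.18,-0.0095,0,0.002,0,1],[-0.2646,0.22,-0.0095,0,0.002,0,1],[-0.2646,0.22,-0.0095,0,0.002,0,1],[-0.2646,0.22,-0.0095,0,0.002,0,1]]'
python3 - <<'E'
from h import *
plan((.5437,.2147,.085),(-.062,-.998))
o=robot.get_obs();print(o['ft_force'],o['joint_velocities'])
snap('wrist','w3')
E
```

```text
time: 3.0
position: [0.5452, 0.2133, 0.1404]
tool_rot: [0.484, -0.515, 0.516, -0.484]
ft_force: [-0.1, -0.4, -0.0]
grip_width: 0.0871
plan [-0.0026  0.1108 -0.0032] [-0.0003 -0.0005  0.    ] mm [-1.3 55.4 -1.6] deg [-0.  -0.1  0. ]
[-0.13805868 -0.4220338  -0.01114139] [ 0.00123703 -0.01793339 -0.01463699  0.0024434   0.00047835 -0.00010613]
```

View pics/w3.png

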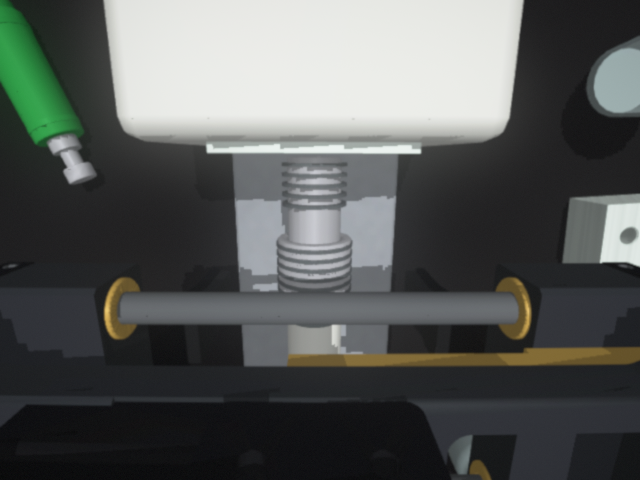

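```bash
python3 -m crank '[[-0.0026,0.05,-0.003,0,0,0,1],[-0.0026,0.09,-0.003,0,0,0,1],[-0.0026,0.111,-0.003,0,0,0,1],[-0.0026,0.111,-0.003,0,0,0,1],[-0.0026,0.111,-0.003,0,0,0,1]]'
python3 - <<'E'
from h import *
plan((.5437,.2147,.085),(-.062,-.998))
E
python3 -m crank '[[0,0,0,0,0,0,0],[0,0,0,0,0,0,-0.5],[0,0,0,0,0,0,-1],[0,0,0,0,0,0,-1],[0,0,0,0,0,0,-1],[0,0,0,0,0,0,-1]]' 30
python3 - <<'E'
from h import *
o=robot.get_obs();print(o['ft_force'],o['position'],o['grip_width'])
plan((.5437,.2147,.085),(-.062,-.998))
E
```

```text
time: 3.68
position: [0.5442, 0.2149, 0.0855]
tool_rot: [0.483, -0.515, 0.516, -0.484]
ft_force: [0.4, 0.5, 0.2]
grip_width: 0.087
plan [ 0.0004  0.0009 -0.001 ] [-0.0006 -0.0006 -0.0001] mm [ 0.2  0.5 -0.5] deg [-0.1 -0.1 -0. ]
time: 4.42
position: [0.5432, 0.2147, 0.0845]
tool_rot: [-0.484, 0.516, -0.516, 0.484]
ft_force: [-0.0, -0.0, 0.8]
grip_width: 0.0436
[-0.02866629 -0.01513731  0.80569124] [0.54324419 0.21474449 0.08452561] 0.04363378025750862
plan [ 0.     -0.0009  0.0009] [ 0.0001 -0.0006  0.    ] mm [ 0.  -0.5  0.5] deg [ 0.  -0.1  0. ]
```

```bash
python3 -m crank '[[-0.006,0,0,0,0,0,-1],[-0.012,0,0,0,0,0,-1],[-0.018,0,0,0,0,0,-1],[-0.024,0,0,0,0,0,-1],[-0.028,0,0,0,0,0,-1],[-0.03,0,0,0,0,0,-1],[-0.03,0,0,0,0,0,-1]]' 40
```

```text
time: 5.3
position: [0.544, 0.2274, 0.0845]
tool_rot: [0.486, -0.515, 0.516, -0.483]
ft_force: [-1.0, -8.2, 1.9]
grip_width: 0.0437
```

```bash
python3 -m crank '[[-0.005,0,0,0,0,0,-1],[-0.008,0,0,0,0,0,-1],[-0.008,0,0,0,0,0,-1],[-0.008,0,0,0,0,0,-1]]'
python3 -m crank '[[0,0,0,0,0,0,-1],[0,0,0,0,0,0,-1],[0,0,0,0,0,0,-1],[0,0,0,0,0,0,-1],[0,0,0,0,0,0,-1],[0,0,0,0,0,0,-1],[0,0,0,0,0,0,-1],[0,0,0,0,0,0,-1],[0,0,0,0,0,0,-1]]'
python3 - <<'E'
from h import *
snap('side','s2');t=snap('top','t2')
s=cv2.imread('pics/s2.png')
cv2.imwrite('pics/s2c.png',cv2.resize(s[195:315,250:360],None,fx=5,fy=5,interpolation=cv2.INTER_CUBIC))
cv2.imwrite('pics/t2c.png',cv2.resize(t[225:305,260:360],None,fx=8,fy=7.5,interpolation=cv2.INTER_CUBIC))
E
```

```text
time: 5.8
position: [0.5441, 0.2289, 0.0845]
tool_rot: [0.487, -0.514, 0.517, -0.482]
ft_force: [0.6, -14.9, 4.0]
grip_width: 0.0435
time: 6.92
position: [0.5441, 0.2289, 0.0845]
tool_rot: [0.487, -0.514, 0.517, -0.482]
ft_force: [-0.2, -15.9, 3.4]
grip_width: 0.0429
```

View pics/s2c.png

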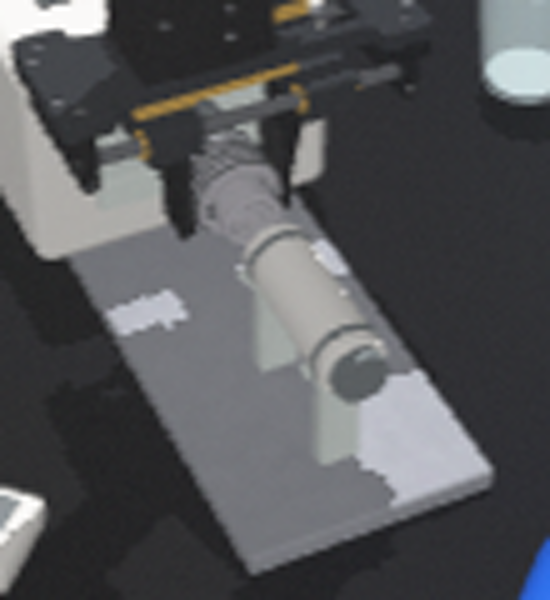

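View pics/t2c.png

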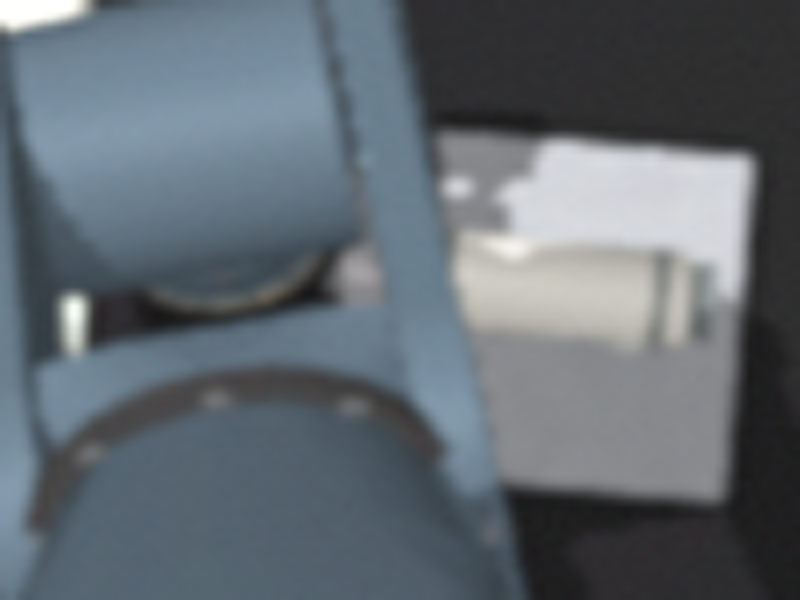

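```bash
python3 -m crank '[[0.008,0,0,0,0,0,-1],[0.016,0,0,0,0,0,-1],[0.024,0,0,0,0,0,-1],[0.03,0,0,0,0,0,-1],[0.034,0,0,0,0,0,-1],[0.036,0,0,0,0,0,-1],[0.036,0,0,0,0,0,-1]]'
python3 -m crank '[[0,0,0,0,0,0,-0.3],[0,0,0,0,0,0,0.3],[0,0,0,0,0,0,1],[0,0,0,0,0,0,1],[0,0,0,0,0,0,1],[0,-0.02,0,0,0,0,1],[0,-0.08,0,0,0,0,1],[0,-0.15,0,0,0,0,1]]'
python3 - <<'E'
from h import *
plan((.537,.065,.22),(-.062,-.998))
E
```

```text
time: 7.9
position: [0.5433, 0.2155, 0.0845]
tool_rot: [-0.484, 0.516, -0.516, 0.484]
ft_force: [-1.4, -5.5, 1.2]
grip_width: 0.0432
time: 8.9
position: [0.5432, 0.2157, 0.1604]
tool_rot: [-0.484, 0.516, -0.516, 0.483]
ft_force: [0.5, -0.8, -0.1]
grip_width: 0.0865
plan [ 0.3015 -0.1192  0.0069] [ 0.0003 -0.0006  0.    ] mm [150.8 -59.6   3.4] deg [ 0.1 -0.1  0. ]
```

```bash
python3 -m crank '[[0.04,-0.05,0.001,0,0,0,1],[0.12,-0.12,0.003,0,0,0,1],[0.2,-0.12,0.006,0,0,0,1],[0.27,-0.12,0.007,0,0,0,1],[0.3,-0.12,0.007,0,0,0,1],[0.3,-0.12,0.007,0,0,0,1],[0.3,-0.12,0.007,0,0,0,1],[0.3,-0.12,0.007,0,0,0,1]]'
python3 - <<'E'
from h import *
import json
o=robot.get_obs();print(o['position'],o['joint_velocities'])
t=snap('wrist','w4'); json.dump({k:np.array(o[k]).tolist() for k in('position','tool_rot')},open('o4.json','w'))
cv2.imwrite('pics/w4c.png',cv2.resize(t[60:255,240:390],None,fx=4,fy=3,interpolation=cv2.INTER_CUBIC))
E
```

```text
time: 9.9
position: [0.5374, 0.0669, 0.2194]
tool_rot: [-0.484, 0.515, -0.515, 0.484]
ft_force: [0.2, 0.4, 0.5]
grip_width: 0.0868
[0.5373793  0.06694617 0.21944108] [-0.00065897  0.00327792  0.00124944 -0.00277312  0.00036032 -0.00158876]
```

View pics/w4.png

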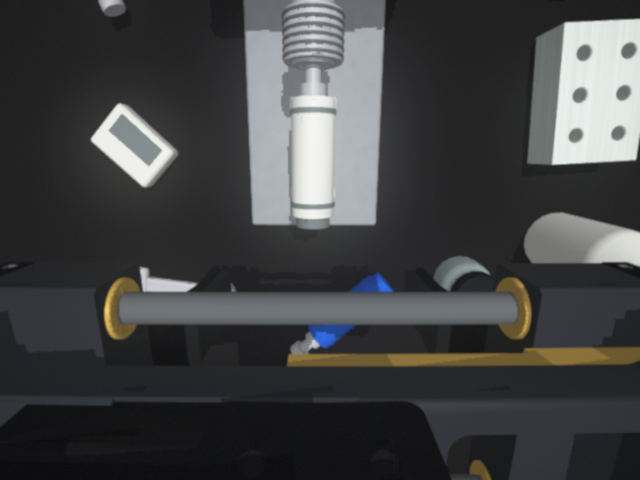

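View pics/w4c.png

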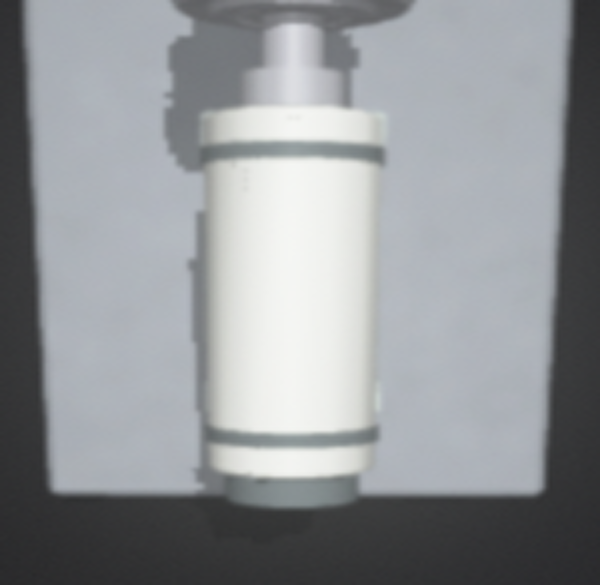

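```bash
python3 - <<'E'
from h import *
import json
o=json.load(open('o4.json'))
f=lambda X,Y:((X+.5)/4-.5+240,(Y+.5)/3-.5+60)
a=atz('wrist',f(292.5,106),.107,o);b=atz('wrist',f(290,476),.107,o);print(a,b,(a+b)/2,np.linalg.norm(a-b))
a=atz('wrist',f(292.5,115),.09,o);b=atz('wrist',f(290,464),.09,o);print(a,b,(a+b)/2,np.linalg.norm(a-b))
plan((.5385,.127,.085),(-.062,-.998))
E
```

```text
[0.54099487 0.1724312  0.107     ] [0.53473894 0.08361722 0.107     ] [0.53786691 0.12802421 0.107     ] 0.08903403227876913
[0.54080024 0.17292319 0.09      ] [0.53449415 0.08379582 0.09      ] [0.5376472 0.1283595 0.09     ] 0.08935017949863092
plan [-0.1202  0.2688 -0.0051] [ 0.0001 -0.0001 -0.0001] mm [-60.1 134.4  -2.6] deg [ 0. -0. -0.]
```

```bash
python3 - <<'E'
from h import *
plan((.5379,.1280,.085),(-.066,-.998))
E
python3 -m crank '[[-0.06,0,-0.001,0,0,0,1],[-0.12,0.03,-0.003,0,0.001,0,1],[-0.122,0.1,-0.003,0,0.001,0,1],[-0.122,0.18,-0.003,0,0.001,0,1],[-0.122,0.2,-0.003,0,0.001,0,1],[-0.122,0.2,-0.003,0,0.001,0,1],[-0.122,0.2,-0.003,0,0.001,0,1]]'
python3 - <<'E'
from h import *
plan((.5379,.1280,.085),(-.066,-.998))
E
```

```text
plan [-0.1221  0.2688 -0.0064] [ 0.0001  0.0012 -0.0001] mm [-61.  134.4  -3.2] deg [ 0.   0.2 -0. ]
time: 10.82
position: [0.541, 0.1269, 0.1209]
tool_rot: [0.482, -0.516, 0.517, -0.484]
ft_force: [0.1, 0.4, 0.9]
grip_width: 0.087
plan [-0.0018  0.0718 -0.0065] [-0.0009 -0.0003 -0.0001] mm [-0.9 35.9 -3.3] deg [-0.2 -0.1 -0. ]
```

```bash
python3 -m crank '[[0,0.03,-0.0035,0,0,0,1],[0,0.06,-0.0035,0,0,0,1],[0,0.069,-0.0035,0,0,0,1],[0,0.069,-0.0035,0,0,0,1],[0,0.069,-0.0035,0,0,0,1],[0,0.069,-0.0035,0,0,0,1]]'
python3 - <<'E'
from h import *
plan((.5379,.1280,.085),(-.066,-.998))
E
```

```text
time: 11.58
position: [0.5384, 0.1269, 0.0854]
tool_rot: [0.483, -0.516, 0.517, -0.483]
ft_force: [-0.4, -0.2, -0.8]
grip_width: 0.0873
plan [-0.0021  0.0007 -0.0011] [-0.0003 -0.0003 -0.    ] mm [-1.1  0.4 -0.6] deg [-0.  -0.1 -0. ]
```

Shift by ~1 mm while closing.

```bash
python3 -m crank '[[-0.002,0,-0.001,0,0,0,0.5],[-0.002,0,-0.001,0,0,0,0],[-0.002,0,-0.001,0,0,0,-0.3],[-0.002,0,-0.001,0,0,0,-1],[-0.002,0,-0.001,0,0,0,-1],[-0.002,0,-0.001,0,0,0,-1],[-0.002,0,-0.001,0,0,0,-1]]' 25
python3 - <<'E'
from h import *
o=robot.get_obs();print(o['ft_force'],o['position'],o['grip_width'],R.from_quat(o['tool_rot']).as_matrix().round(4)[:,0])
E
```

```text
time: 12.45
position: [0.5374, 0.1279, 0.085]
tool_rot: [-0.483, 0.517, -0.516, 0.483]
ft_force: [-1.5, 0.2, 0.6]
grip_width: 0.0335
[-1.48411255  0.23461062  0.60010907] [0.53743181 0.12790762 0.08500243] 0.03348876785070135 [-0.067  -0.9977  0.    ]
```

```bash
python3 -m crank '[[0.006,0,0,0,0,0,-1],[0.014,0,0,0,0,0,-1],[0.024,0,0,0,0,0,-1],[0.036,0,0,0,0,0,-1],[0.05,0,0,0,0,0,-1],[0.064,0,0,0,0,0,-1],[0.076,0,0,0,0,0,-1],[0.08,0,0,0,0,0,-1],[0.08,0,0,0,0,0,-1]]'
python3 - <<'E'
from h import *
o=robot.get_obs();print(o['ft_force'],o['position'],o['grip_width'])
t=snap('side','s3')
cv2.imwrite('pics/s3c.png',cv2.resize(t[195:315,250:360],None,fx=5,fy=5,interpolation=cv2.INTER_CUBIC))
E
```

```text
time: 13.58
position: [0.5348, 0.0881, 0.085]
tool_rot: [-0.483, 0.516, -0.516, 0.483]
ft_force: [0.4, 2.1, -0.9]
grip_width: 0.0332
[ 0.41861607  2.10439745 -0.88770782] [0.53477488 0.08809971 0.08496234] 0.033219786447883
```

View pics/s3c.png

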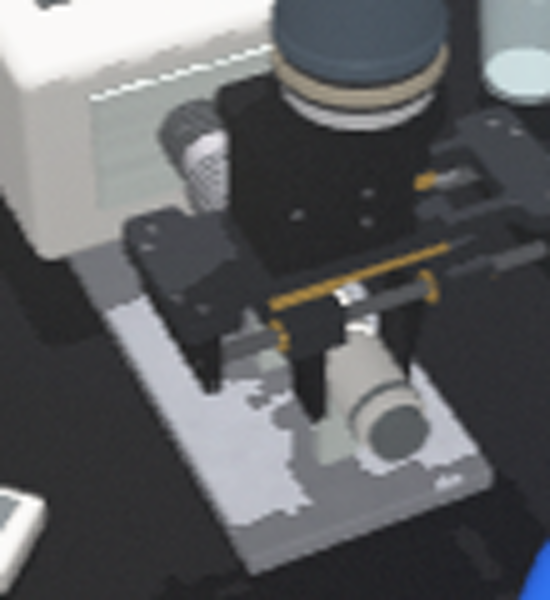

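```bash
python3 -m crank '[[0,-0.02,0,0,0,0,-1],[0,-0.07,0,0,0,0,-1],[0,-0.15,0,0,0,0,-1],[0,-0.23,0,0,0,0,-1],[0,-0.3,0,0,0,0,-1],[0,-0.32,0,0,0,0,-1],[0,-0.32,0,0,0,0,-1]]'
python3 - <<'E'
from h import *
o=robot.get_obs();print(o['ft_force'],o['position'],o['grip_width'])
plan((.555,-.38,.25),(-.218,-.976))
E
```

```text
time: 14.5
position: [0.5349, 0.0876, 0.2452]
tool_rot: [0.483, -0.516, 0.517, -0.483]
ft_force: [0.8, 0.3, -1.8]
grip_width: 0.0333
[ 0.8309599   0.27388391 -1.75225498] [0.53485052 0.08763752 0.2452179 ] 0.03328168036202367
plan [ 0.9304 -0.0092  0.1032] [-0.0002  0.0485  0.0001] mm [465.2  -4.6  51.6] deg [-0.   8.7  0. ]
```

```bash
python3 -m crank '[[0.05,-0.009,0.01,0,0.01,0,-1],[0.15,-0.009,0.02,0,0.02,0,-1],[0.26,-0.009,0.03,0,0.03,0,-1],[0.37,-0.009,0.04,0,0.04,0,-1],[0.48,-0.009,0.05,0,0.0485,0,-1],[0.59,-0.009,0.06,0,0.0485,0,-1],[0.7,-0.009,0.075,0,0.0485,0,-1],[0.8,-0.009,0.09,0,0.0485,0,-1],[0.88,-0.009,0.1,0,0.0485,0,-1],[0.93,-0.009,0.103,0,0.0485,0,-1]]'
python3 -m crank '[[0,0,0,0,0,0,-1],[0,0,0,0,0,0,-1],[0,0,0,0,0,0,-1],[0,0,0,0,0,0,-1]]'
python3 - <<'E'
from h import *
import json
o=robot.get_obs();print(o['ft_force'],o['position'],o['grip_width'],o['joint_velocities'])
t=snap('wrist','w5'); json.dump({k:np.array(o[k]).tolist() for k in('position','tool_rot')},open('o5.json','w'))
E
```

```text
time: 15.75
position: [0.5539, -0.3813, 0.2463]
tool_rot: [-0.442, 0.554, -0.551, 0.441]
ft_force: [-0.2, 0.7, -2.0]
grip_width: 0.0334
time: 16.25
position: [0.5554, -0.3782, 0.2496]
tool_rot: [-0.443, 0.552, -0.551, 0.443]
ft_force: [0.3, -0.3, -1.6]
grip_width: 0.0331
[ 0.29628736 -0.32297423 -1.61048976] [ 0.55537353 -0.37824222  0.24960003] 0.03307294693700073 [-0.00329293 -0.00168137 -0.00727113 -0.00065714 -0.0005249  -0.0021177 ]
```

View pics/w5.png

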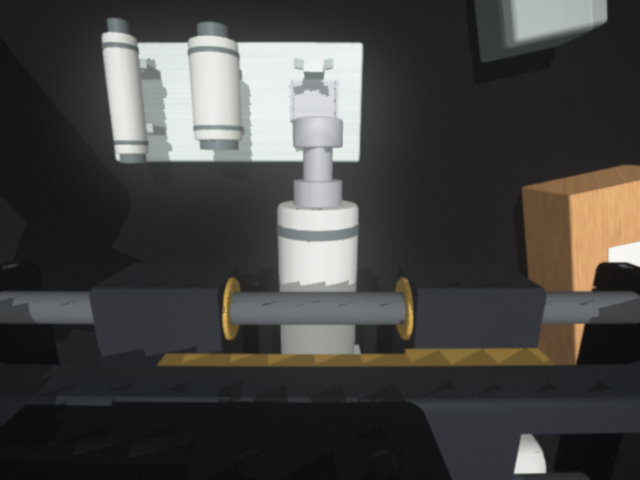

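```bash
python3 - <<'E'
import cv2
t=cv2.imread('pics/w5.png')
cv2.imwrite('pics/w5c.png',cv2.resize(t[25:175,255:375],None,fx=5,fy=4,interpolation=cv2.INTER_CUBIC))
cv2.imwrite('pics/w5d.png',cv2.resize(t[10:175,90:260],None,fx=4,fy=3.6,interpolation=cv2.INTER_CUBIC))
cv2.imwrite('pics/w5e.png',cv2.resize(t[110:250,250:390],None,fx=4,fy=4,interpolation=cv2.INTER_CUBIC))
E
```

```text
(no output)
```

View pics/w5c.png

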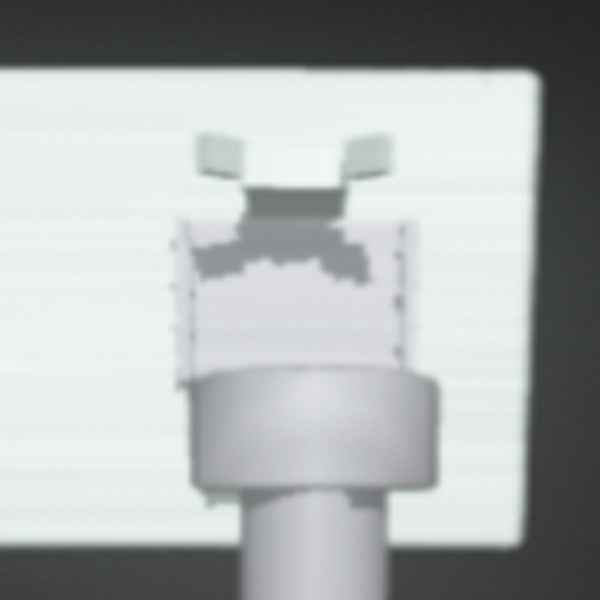

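View pics/w5d.png

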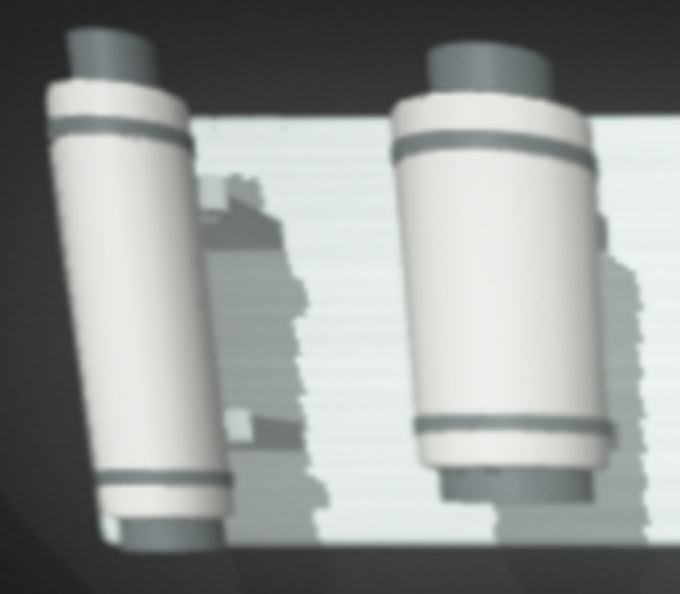

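View pics/w5e.png

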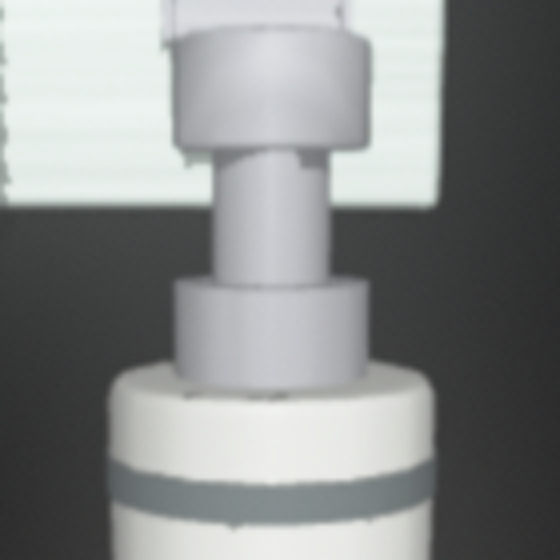

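```bash
python3 - <<'E'
from h import *
import json
o=json.load(open('o5.json'))
c=lambda X,Y:((X+.5)/5-.5+255,(Y+.5)/4-.5+25)
d=lambda X,Y:((X+.5)/4-.5+90,(Y+.5)/3.6-.5+10)
e=lambda X,Y:((X+.5)/4-.5+250,(Y+.5)/4-.5+110)
A=lambda p,z:atz('wrist',p,z,o)
TR=A(c(541,71),.01);BR=A(c(523,547),.01);BL=A(d(105,546),.01);FE=A(d(300,115),.01)
print('TR',TR,'BR',BR,'BL',BL,'w',np.linalg.norm(TR-BR),'L',np.linalg.norm(BL-BR))
ux=(TR-BR)/np.linalg.norm(TR-BR); uy=(BR-BL)/np.linalg.norm(BR-BL); print('ux',ux,'uy',uy)
fe=(TR-FE);print('far edge dir',fe/np.linalg.norm(fe))
yaw=np.arctan2(uy[0],-uy[1]) ; print(np.degrees(np.arctan2(ux[1],ux[0])),np.degrees(np.arctan2(-uy[1],uy[0])))
ax=np.array([-uy[1],uy[0],0]); m=(TR+BR)/2
print('place from edge',m-.05*uy)
cr=A(c(295,155),.061); print('far cradle',cr,'-> place',cr-.028*ax)
D=[A(c(179,220),.017),A(c(413,220),.017)]; print('dish far corners',D,np.linalg.norm(D[0]-D[1]),(D[0]+D[1])/2-.02*ax)
zc=o['position'][2]+.005
fr=A(e(272.5,385),zc); M=R.from_quat(o['tool_rot'])
print('front in tool mm',1e3*M.inv().apply(fr-o['position']), 'nose', 1e3*M.inv().apply(A(e(271.5,50),zc)-o['position']), M.as_matrix().round(4))
E
```

```text
TR [ 0.63915847 -0.21670796  0.01      ] BR [ 0.61303633 -0.33300889  0.01      ] BL [ 0.35007858 -0.27424112  0.01      ] w 0.11919845926469856 L 0.269444670370685
ux [0.21914824 0.97569157 0.        ] uy [ 0.97592486 -0.21810701  0.        ]
far edge dir [ 0.97489211 -0.22267774  0.        ]
77.34098974274288 12.597872871472154
place from edge [ 0.57730116 -0.26395308  0.01      ]
far cradle [ 0.58361603 -0.23697742  0.061     ] -> place [ 0.57750903 -0.26430332  0.061     ]
dish far corners [array([ 0.55876404, -0.23673698,  0.017     ]), array([ 0.60569015, -0.24711974,  0.017     ])] 0.04806101658417523 [ 0.57786496 -0.26144686  0.017     ]
front in tool mm [-43.72385384  -4.98953378   0.67010087] nose [-77.35902109  -4.98133148   0.54190341] [[-2.164e-01 -2.000e-04  9.763e-01]
 [-9.763e-01  3.000e-04 -2.164e-01]
 [-2.000e-04 -1.000e+00 -2.000e-04]]
```

```bash
python3 - <<'E'
from h import *
plan((.5777,-.2625,.20),(-.2185,-.976))
plan((.5777,-.2625,.10),(-.2185,-.976))
E
```

```text
plan [-0.2361  0.0995 -0.0067] [-0.      0.0006 -0.    ] mm [-118.    49.8   -3.3] deg [-0.   0.1 -0. ]
plan [-0.2361  0.2995 -0.0067] [-0.      0.0006 -0.    ] mm [-118.   149.8   -3.3] deg [-0.   0.1 -0. ]
```

```bash
python3 -m crank '[[-0.06,0,-0.002,0,0,0,-1],[-0.14,0,-0.004,0,0.0006,0,-1],[-0.21,0.02,-0.006,0,0.0006,0,-1],[-0.236,0.06,-0.0067,0,0.0006,0,-1],[-0.236,0.12,-0.0067,0,0.0006,0,-1],[-0.236,0.2,-0.0067,0,0.0006,0,-1],[-0.236,0.26,-0.0067,0,0.0006,0,-1],[-0.236,0.29,-0.0067,0,0.0006,0,-1],[-0.236,0.3,-0.0067,0,0.0006,0,-1],[-0.236,0.3,-0.0067,0,0.0006,0,-1]]'
python3 -m crank '[[0,0,0,0,0,0,-1],[0,0,0,0,0,0,-1],[0,0,0,0,0,0,-1]]'
python3 - <<'E'
from h import *
o=robot.get_obs();print(o['ft_force'],o['joint_velocities'])
plan((.5777,-.2625,.065),(-.2185,-.976))
t=snap('side','s4')
cv2.imwrite('pics/s4c.png',cv2.resize(t[320:465,305:475],None,fx=4.4,fy=4,interpolation=cv2.INTER_CUBIC))
E
```

```text
time: 17.55
position: [0.5782, -0.2638, 0.1003]
tool_rot: [0.442, -0.552, 0.553, -0.442]
ft_force: [0.5, -0.6, -0.5]
grip_width: 0.0333
time: 17.92
position: [0.5778, -0.2637, 0.1001]
tool_rot: [0.442, -0.552, 0.553, -0.442]
ft_force: [0.5, -0.1, -2.2]
grip_width: 0.0339
[ 0.50976089 -0.09417425 -2.22077024] [-0.00086669  0.0052204   0.00470579 -0.00012106  0.00121234  0.00021318]
plan [-0.0022  0.0703 -0.0008] [-0.0003 -0.0003  0.0001] mm [-1.1 35.1 -0.4] deg [-0.1 -0.1  0. ]
```

View pics/s4c.png

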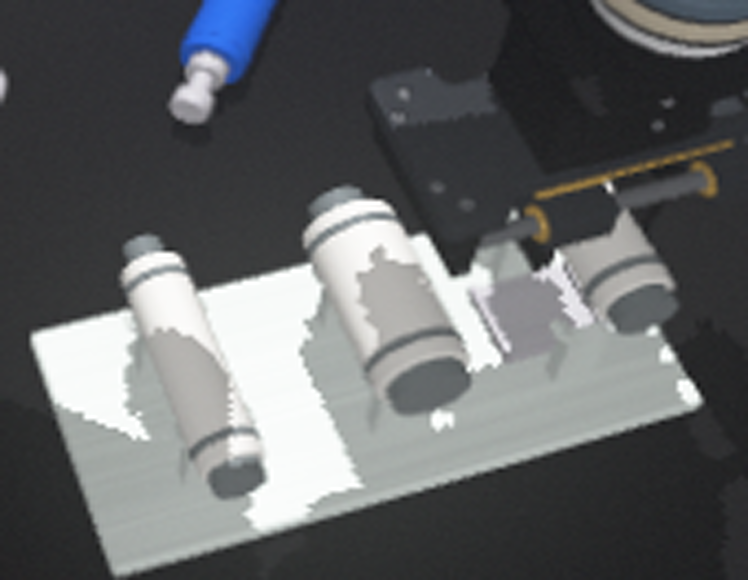

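```bash
python3 -m crank '[[-0.001,0.02,-0.0008,0,0,0,-1],[-0.002,0.042,-0.0008,0,0,0,-1],[-0.002,0.058,-0.0008,0,0,0,-1],[-0.002,0.064,-0.0008,0,0,0,-1],[-0.002,0.066,-0.0008,0,0,0,-1],[-0.002,0.066,-0.0008,0,0,0,-1],[-0.002,0.066,-0.0008,0,0,0,-1]]'
python3 - <<'E'
from h import *
o=robot.get_obs();print(o['ft_force'],o['moment'],o['joint_velocities'])
plan((.5777,-.2625,.065),(-.2185,-.976))
t=snap('side','s5')
cv2.imwrite('pics/s5c.png',cv2.resize(t[320:465,305:475],None,fx=4.4,fy=4,interpolation=cv2.INTER_CUBIC))
E
```

```text
time: 18.85
position: [0.5776, -0.2626, 0.0669]
tool_rot: [0.442, -0.552, 0.552, -0.442]
ft_force: [-0.5, 0.4, -1.7]
grip_width: 0.0332
[-0.45881831  0.36403227 -1.69126586] [-0.09273048  0.05094303 -0.00786271] [-2.54814087e-04  4.61805204e-05 -6.26759126e-04  8.62806516e-04
 -1.21232701e-03  2.96316981e-05]
plan [-0.0002  0.0039  0.0001] [-0.0002 -0.0003  0.0001] mm [-0.1  1.9  0. ] deg [-0.  -0.1  0. ]
```

View pics/s5c.png

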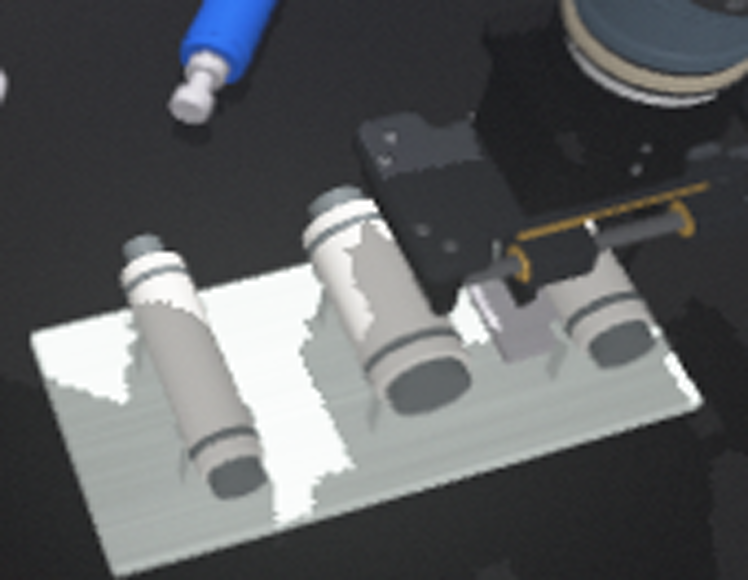

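```bash
python3 -m crank '[[0,0.002,0,0,0,0,-1],[0,0.003,0,0,0,0,-1],[0,0.004,0,0,0,0,-1],[0,0.004,0,0,0,0,-1]]'
python3 -m crank '[[0,0.001,0,0,0,0,-1],[0,0.001,0,0,0,0,-1],[0,0.001,0,0,0,0,-1]]'
```

```text
time: 19.4
position: [0.5774, -0.2625, 0.0652]
tool_rot: [0.442, -0.552, 0.552, -0.442]
ft_force: [-2.1, 1.8, 5.5]
grip_width: 0.0332
time: 19.77
position: [0.5775, -0.2625, 0.0651]
tool_rot: [0.442, -0.552, 0.552, -0.442]
ft_force: [-3.3, 0.9, 6.7]
grip_width: 0.0335
```

```bash
python3 -m crank '[[0,0,0,0,0,0,-1],[0,0,0,0,0,0,-1]]' 5
python3 -m crank '[[0,0,0,0,0,0,-0.2],[0,0,0,0,0,0,-0.1],[0,0,0,0,0,0,0.1],[0,0,0,0,0,0,0.35],[0,0,0,0,0,0,0.35],[0,0,0,0,0,0,0.35],[0,0,0,0,0,0,0.35]]' 20
python3 - <<'E'
from h import *
o=robot.get_obs();print(o['ft_force'],o['grip_width'],o['position'])
E
```

```text
time: 20.02
position: [0.5772, -0.2624, 0.0646]
tool_rot: [-0.442, 0.552, -0.552, 0.442]
ft_force: [-1.7, 1.0, 5.7]
grip_width: 0.0341
time: 20.9
position: [0.5774, -0.2624, 0.064]
tool_rot: [0.442, -0.552, 0.552, -0.442]
ft_force: [0.5, -0.2, -0.3]
grip_width: 0.0588
[ 0.53600724 -0.19450405 -0.26961704] 0.058790185726843795 [ 0.57742639 -0.26241856  0.06404482]
```

Now I'll raise straight up, then back off to look.

```bash
python3 -m crank '[[0,-0.02,0,0,0,0,0.35],[0,-0.06,0,0,0,0,0.35],[0,-0.14,0,0,0,0,0.35],[0,-0.24,0,0,0,0,0.35],[0,-0.32,0,0,0,0,0.35],[0.08,-0.36,0,0,0,0,0.35],[0.16,-0.37,0,0,0,0,0.35],[0.22,-0.37,0,0,0,0,0.35],[0.24,-0.37,0,0,0,0,0.35],[0.24,-0.37,0,0,0,0,0.35]]'
python3 -m crank '[[0,0,0,0,0,0,0.35],[0,0,0,0,0,0,0.35],[0,0,0,0,0,0,0.35]]'
python3 - <<'E'
from h import *
import json
o=robot.get_obs();print(o['position'],o['joint_velocities'])
t=snap('wrist','w6'); json.dump({k:np.array(o[k]).tolist() for k in('position','tool_rot')},open('o6.json','w'))
cv2.imwrite('pics/w6c.png',cv2.resize(t[10:170,250:390],None,fx=4,fy=3.7,interpolation=cv2.INTER_CUBIC))
t=snap('side','s6')
cv2.imwrite('pics/s6c.png',cv2.resize(t[320:465,305:475],None,fx=4.4,fy=4,interpolation=cv2.INTER_CUBIC))
E
```

```text
time: 22.15
position: [0.5509, -0.3794, 0.2497]
tool_rot: [0.441, -0.552, 0.552, -0.442]
ft_force: [0.5, 0.4, 0.2]
grip_width: 0.0586
time: 22.52
position: [0.5514, -0.3786, 0.249]
tool_rot: [-0.442, 0.552, -0.552, 0.442]
ft_force: [0.1, 0.0, 0.1]
grip_width: 0.059
[ 0.55137659 -0.37864543  0.24900968] [-0.00429003  0.00142341 -0.00320914 -0.00024823  0.00074871 -0.00032467]
```

View pics/w6.png

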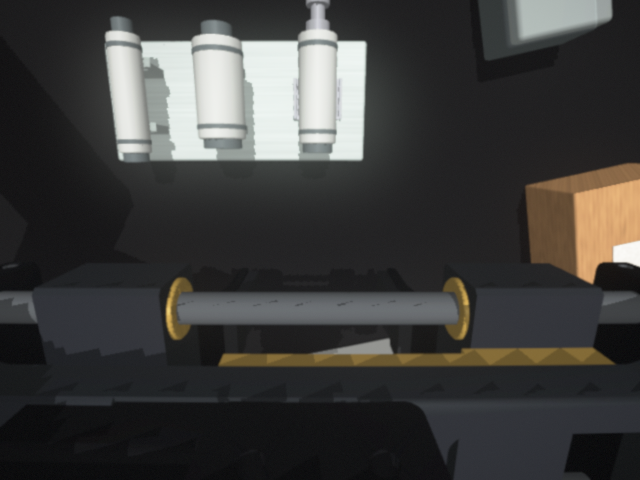

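View pics/w6c.png

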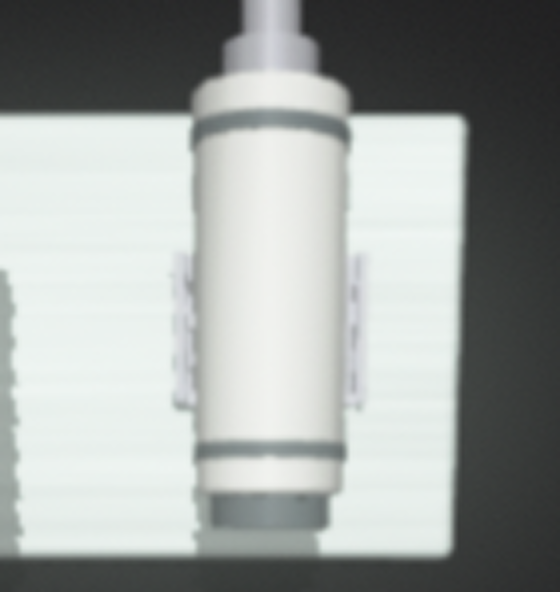

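View pics/s6c.png

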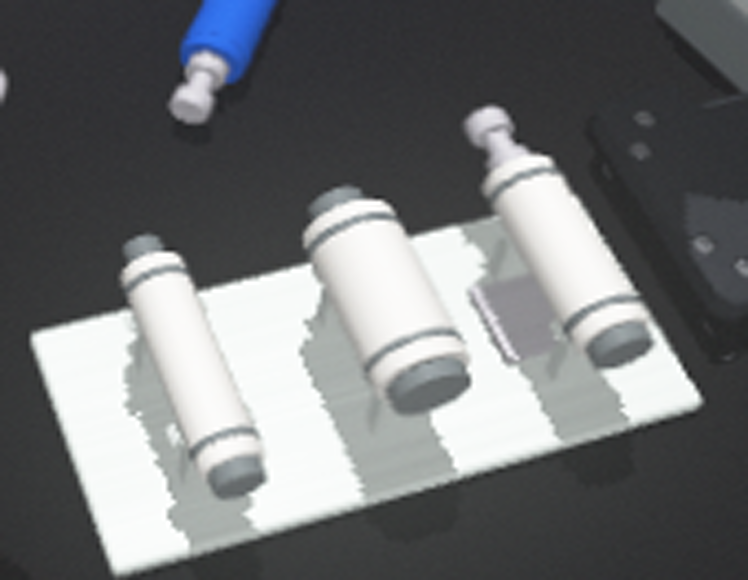

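Lying level in place. I'll measure the centring along the rack axis.

```bash
python3 - <<'E'
from h import *
import json
o=json.load(open('o6.json'))
c=lambda X,Y:((X+.5)/4-.5+250,(Y+.5)/3.7-.5+10)
A=lambda p,z:atz('wrist',p,z,o)
TR=A(c(467,116),.01);BR=A(c(451,557),.01); print(TR,BR,np.linalg.norm(TR-BR))
uy=np.array([.976,-.218,0]);ax=np.array([.218,.976,0])
pl=(TR+BR)/2-.05*uy; print('place',pl)
for z,f,r in [(.087,(271.5,74),(268.5,490)),(.07,(271.5,88),(268.5,481))]:
    a=A(c(*f),z);b=A(c(*r),z);m=(a+b)/2;print(a,b,np.linalg.norm(a-b),'mid',m,'off mm',1e3*(m-pl)@ax,1e3*(m-pl)@uy)
d=[A(c(*p),.017) for p in [(181,255),(360,255),(181,408),(360,408)]]; m=sum(d)/4; print('dish mid',m, 1e3*(m-pl)@ax)
T=vision.camera('side'); 
E
```

```text
[ 0.63921546 -0.21693907  0.01      ] [ 0.61272759 -0.33298739  0.01      ] 0.11903284896263405
place [ 0.57717152 -0.26406323  0.01      ]
[ 0.58751659 -0.21950308  0.087     ] [ 0.56761787 -0.30566956  0.087     ] 0.0884342790559513 mid [ 0.57756723 -0.26258632  0.087     ] off mm 1.5277349074096072 0.06424114315251961
[ 0.58803922 -0.21716706  0.07      ] [ 0.56816713 -0.30305564  0.07      ] 0.08815752087563664 mid [ 0.57810317 -0.26011135  0.07      ] off mm 4.060137178596304 0.047779929788669295
dish mid [ 0.57777542 -0.26198333  0.017     ] 2.1616329496490603
```

```bash
python3 - <<'E'
from h import *
import json
o=json.load(open('o6.json'))
c=lambda X,Y:((X+.5)/4-.5+250,(Y+.5)/3.7-.5+10)
ax=np.array([.218,.976,0])
a=atz('wrist',c(271,121),.087,o);b=atz('wrist',c(269,452),.087,o);m=(a+b)/2
print('rings',np.linalg.norm(a-b),m,1e3*(m-[.5772,-.264,0])@ax)
# predict where model pts project for centred cart in w6 crop
pl=np.array([.5773,-.264,.087])
for s in(-.045,.045): 
    p=proj('wrist',pl+s*ax,o)[0]; print('pred end Y crop',(p[1]-10+.5)*3.7,(p[0]-250+.5)*4)
t=snap('top','t6');cv2.imwrite('pics/t6c.png',cv2.resize(t[230:340,420:500],None,fx=5,fy=5,interpolation=cv2.INTER_CUBIC))
E
```

```text
rings 0.07042175143094566 [ 0.57747929 -0.26300429  0.087     ] 1.0327000207584567
pred end Y crop 500.2730139914083 270.68007691415005
pred end Y crop 77.76792918293577 270.6654303841922
```

View pics/t6c.png

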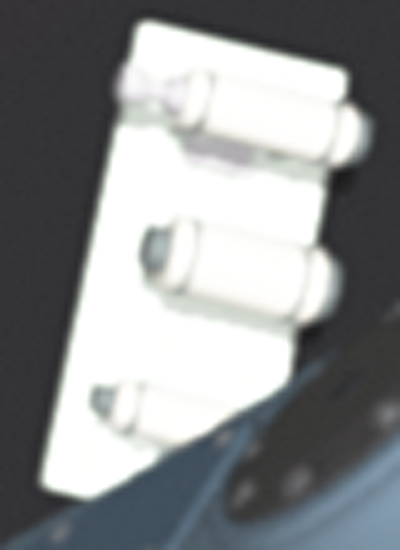

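```bash
python3 - <<'E'
from h import *
a=cv2.imread('pics/side0.png').astype(int);b=cv2.imread('pics/s6.png').astype(int)
for n,(x0,y0,x1,y1) in dict(bottle=(408,225,440,282),jar=(384,280,412,308),thin=(330,376,368,446),fat=(372,365,414,424)).items():
    print(n,np.abs(a-b)[y0:y1,x0:x1].mean().round(2))
E
```

```text
bottle 6.72
jar 1.44
thin 1.41
fat 2.37
```

View pics/s6.png

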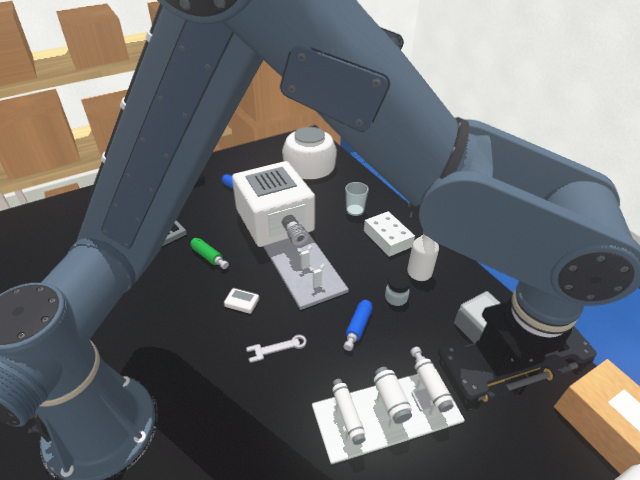

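```bash
python3 -c "
from rig import robot
print(robot.get_obs()['ft_force'],robot.get_obs()['time']); print(robot.hand_in())"
```

```text
[-0.09100228  0.67881687  0.48412848] 22.725
the job is handed in; nothing more can be done
None
```

I did the whole job and handed it in at 22.7 s; the hand-in gave no verdict.

**What I did:**
- I pulled the collar to its stop, about 14 mm with about 16 N at the wrist, and held it for over 1 s. The pictures showed the cartridge popped about 20 mm out.
- I let the collar spring forward and released it.
- I gripped the cartridge at mid-barrel, drew it 40 mm straight out and lifted it.
- I lowered it into the free place until the wrist force showed contact, then released it.

**Last checks:**
- **Position:** the cartridge lies level on both cradles.
- **Centring:** the grip pose puts the barrel within about 0.5 mm of the centre of the place. The barrel's rings put it about 1 mm off, and its top edges about 1.5 mm off. The side silhouettes disagreed, giving about 4 mm. I put that down to the rounded barrel ends and trusted the rings.
- **Dish:** measured the same way, the dish came out about 2 mm off the centre I took from the rack plate, so the direct measurements may share a small bias.
- **Other items:** the thin and fat cartridges and the jar look unchanged. The arm hid the top of the wash bottle in the last side picture, so it differed most in the comparison; its visible part stands where it was.
- **Robot:** the gripper was clear of everything, with the wrist force near zero.

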